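# Empty the tilting tumbler and load its next batch

### The arm

A 6-joint arm with a two-finger parallel gripper is mounted at the origin on the work surface. World frame = base frame: x ahead of the robot, y to its left, z up, the work surface at z = 0. Lengths are in m, angles in rad, forces in N, time in s.
With the tool pointing down it reaches from about 0.15 to 0.775 m from the base axis. Payload 6.1 kg.
Tool frame: the origin (TCP) lies at the very end of the fingers, on their centre line; the grasp point (between the pads) lies robot.pinch_z behind it (robot.pinch_z is the distance from the TCP to the grasp point, in m); z points along the fingers, y is the line along which they close (so a half turn about z gives the same grasp; the last joint's range is limited). The gripper opens to 85 mm and grips with 20 to 120 N. Pads are 22 mm wide; open, the fingers measure 114 mm over their backs; the gripper's body (76 mm by 85 mm) begins 54 mm behind the grasp point. The pads swing forward as they close: fully open they stand 13 mm farther back than shut.
Start: joints at [1.155, 0.126, -0.04, 1.405, 0, 1.571], TCP at [0.212, 0.48, 0.231] pointing down, gripper open.
Joint ranges: [-2.72, 2.72], [-0.95, 1.95], [-1.27, 1.35], [-1.78, 2.02], [-1.46, 1.47], [-3.14, 3.14]. Speed limits (rad/s): [2.39, 2.39, 3.01, 3.14, 3.14, 3.14].

### API

Orientations are given as a rotation vector (axis times angle).
In Python, from rig import robot, eyes, order, spotter gives the robot as it stands. Calls block until the motion is done:
- robot.move_to(position, orientation): joint-space move of the TCP to a pose.
- robot.move_l(position, frame=None, feed=0.15): straight line of the TCP; frame=None keeps the orientation; feed is the mean speed in m/s.
- robot.move_j(angles): joint-space move.
- robot.grip(opening, effort=None): finger opening in m; effort is the grip in N (None keeps the last); returns when the fingers have stopped.
- robot.sleep(seconds).
- robot.inverse_kinematics(position, orientation): joint angles nearest the present ones, or None.
- robot.sense(): the state.
- eyes.snapshot(name): name is "scene" or "top"; returns the picture (384x512x3 uint8, red, green, blue); there is no depth.
- eyes.camera_params(name): a dict with "K" (3x3 intrinsics, pixels), "R" (3x3) and "t" (3): a world point X has camera coordinates R X + t. Camera axes: x right, y down, z forward; pixel columns grow to the right and rows downward; lengths in m; the calibration is good to about 2 mm. A picture is of the moment at which its call begins. camera_params takes no time and is no camera call.
A pose or a line that the arm cannot do raises robot.PlanningError and nothing moves.
- order.hand_in(): hands the job in; it is judged then, once.
Trained networks look in the newest picture that a camera, given by its name, has taken for a name from the list of things; names that differ only in an ending like _2 or _b are one class to them, and where a whole thing is asked for, a point or a joint stands for the part that bears it (a point fixed in the world has none). Each returns a list of dicts, best first, with "confidence" (0 to 1); they miss things now and then, are a little off and sometimes report something else, mostly with a low value. They report only what shows in the picture. A call takes as long as a camera call. They do not tell look-alikes from the thing itself.
- spotter.spot_in(camera, label): "position" ([x, y, z] in m, in world coordinates, good to about 4 mm: the middle of the surface that is visible of it).
- spotter.silhouettes(camera, label): "mask" (384x512 bool, what is visible of it).
The state is a dict: "clock": time; "joint_pos": joint angles; "qvel": joint speeds; "effort": joint torques, N m; "tcp_pos": TCP position; "eef_rot": TCP orientation; "ft_force": force on the tool from outside, world axes, zero at the start; "torque": the same for the moment, N m; "gripper_width": finger opening in m; "grasp_force": force on a finger pad.
Only numpy, scipy, OpenCV 4.12 (cv2) and the standard library are available. Lean on these libraries where they do the work, as an engineer would, in place of code of your own. Each camera call takes 0.05 s, during which the arm holds its last target. There are 200 camera calls.

### The job

Change the batch in the tilting tumbler: turn the crank to tip the drum right over so that all the finished file handles end up in the catch tray, and stand the drum fully upright again. Then put every sawn bench dog from the bench into the drum, lying clear below the rim so that the lid can close, and fit the lid: turn it until its four holes line up with the four studs and slide it down flush onto the flange, ready for the nuts, with the drum still fully upright. Leave the glue bottle, the plane and the tin of nuts where they are.

Things in the scene. Friction and masses are not known exactly. Their poses are not given: they have to be found in the camera images.
- stand: fixed green steel stand, the drum hung between its two posts. Origin on the bench under the drum's centre; z up. x runs along the tilting axis (180 mm above the origin), away from the crank, which is on the -x side, nearest the robot; y is the side the drum tips to. Posts at x = 112 to 124 mm either side, 50 mm wide, 194 tall; feet along y at their bottoms
- drum (a joint): tilt of the drum, rad: 0 = upright against its stop, mouth straight up; grows as the mouth swings over towards the stand's +y, to the stop at 2.15 (mouth well below level; the handles slide out). Stiff pivot (1 N m, 10 N at the crank): it stays wherever it is left. Starts upright
- drum_mouth (a point): centre of the drum's mouth, level with the top of its flange, 85 mm from the tilting axis (265 mm above the bench when upright); turns with the drum; z out of the mouth, x as the stand's x. Flange 208 mm across; on it four 8 mm studs with tapered tips, 24 mm tall, on a circle of 90 mm radius at 45, 135, 225 and 315 degrees from x. Mouth 156 mm wide inside the flange
- drum_floor (a point): centre of the drum's inner floor, 125 mm below drum_mouth, 40 mm from the tilting axis on the side away from the mouth; same axes as drum_mouth. The aluminium drum is a tapered tub, 156 mm wide inside at the mouth, 124 mm at the floor; a gear motor hangs under it
- crank_grip (a point): middle of the crank's black handgrip: a free-turning sleeve 22 mm thick and 84 mm long, along the stand's x, 179 mm to the -x side of the drum's centre and 100 mm from the tilting axis; lever and post are at its +x end. Drum upright: 30 degrees above level on the -y side; tipping carries it over the top to the +y side by the angle of joint drum. Ignore its orientation
- tray: fixed open sheet-steel catch tray between the stand's feet, 190 mm (x) by 230 mm (y) by 45 mm tall, 4 mm walls and floor, reaching from under the drum out to the stand's +y side, where the drum spills. Origin at the centre of its underside, axes nearly those of the stand
- lid: loose aluminium disc, 208 mm across, 8 mm thick, with a rubber plug 136 mm across, 6 mm deep under it, four 12 mm holes on a circle of 90 mm radius at 45, 135, 225, 315 degrees from its x. Bar handle on top along x: 100 mm long, 14 wide, 14 tall, middle 41 mm over the disc's underside, posts beyond x = 38 mm. Origin at centre of the disc's underside; z up. Fits at any quarter turn. 0.42 kg
- handle0: one of up to three finished file handles (some may be absent), turned from pale wood: a round rod with domed ends, 80 mm long, 30 mm thick (slightly thinner towards one end). Starts lying inside the drum. Origin on its axis at mid-length; x along it, towards the thick end; it can be rolled about x to any angle. 35 g
- handle1: one of up to three finished file handles (some may be absent), turned from pale wood: a round rod with domed ends, 80 mm long, 30 mm thick (slightly thinner towards one end). Starts lying inside the drum. Origin on its axis at mid-length; x along it, towards the thick end; it can be rolled about x to any angle. 35 g
- handle2: one of up to three finished file handles (some may be absent), turned from pale wood: a round rod with domed ends, 80 mm long, 30 mm thick (slightly thinner towards one end). Starts lying inside the drum. Origin on its axis at mid-length; x along it, towards the thick end; it can be rolled about x to any angle. 35 g
- dog0: one of up to four bench dogs (some may be absent) sawn from pale wood: shank 60 x 24 x 24 mm and at one end a head 22 mm long, 24 wide, 32 tall that stands 8 mm proud of one face; 82 mm long in all. Starts lying on the bench, overhang up. Origin on the shank's axis at half the total length, 12 mm up; x towards the head (from x = 19 mm), y across (24 mm), z towards the overhang. 45 g
- dog1: one of up to four bench dogs (some may be absent) sawn from pale wood: shank 60 x 24 x 24 mm and at one end a head 22 mm long, 24 wide, 32 tall that stands 8 mm proud of one face; 82 mm long in all. Starts lying on the bench, overhang up. Origin on the shank's axis at half the total length, 12 mm up; x towards the head (from x = 19 mm), y across (24 mm), z towards the overhang. 45 g
- dog2: one of up to four bench dogs (some may be absent) sawn from pale wood: shank 60 x 24 x 24 mm and at one end a head 22 mm long, 24 wide, 32 tall that stands 8 mm proud of one face; 82 mm long in all. Starts lying on the bench, overhang up. Origin on the shank's axis at half the total length, 12 mm up; x towards the head (from x = 19 mm), y across (24 mm), z towards the overhang. 45 g
- dog3: one of up to four bench dogs (some may be absent) sawn from pale wood: shank 60 x 24 x 24 mm and at one end a head 22 mm long, 24 wide, 32 tall that stands 8 mm proud of one face; 82 mm long in all. Starts lying on the bench, overhang up. Origin on the shank's axis at half the total length, 12 mm up; x towards the head (from x = 19 mm), y across (24 mm), z towards the overhang. 45 g
- glue: loose yellow glue bottle with a red cap, 60 mm across, 170 mm tall; bystander. Origin at the centre of its underside
- plane: loose block plane (hand plane) with a steel sole 165 x 50 mm, 56 mm tall; bystander. Origin at the centre of its underside, x along it
- nut_tin: loose shallow steel tin, 96 mm across and 30 mm tall, with the lid's four hand nuts in it; bystander. Origin at the centre of its underside
Mind the look-alikes: they are no part of the job. What is shaped like the dog0 but green is not meant.

How it is judged:
By the outcome, as a careful person would: the job done as asked, in the order asked, and still so for the second after the job is handed in, with the robot touching nothing.
Of handle0, handle1, handle2 only 1 to 3 are there at a start; the rules pass over those that are not, and their reading is None.
Of dog0, dog1, dog2, dog3 only 2 to 4 are there at a start; the rules pass over those that are not, and their reading is None.
At some moment in a run one of dog0, dog1, dog2, dog3, lid may be knocked a few centimetres aside while the robot is not near it.
Once in a run the grip may slacken for a moment while it holds something.
It also fails if it takes over 210 s, if anything falls off the work surface, if the arm or the gripper's body presses on something with over 40 N, if the wrist force passes 120 N, or if a joint passes its speed limit or range.

## Working session

There is one attempt and no reset: what is moved stays moved. The work goes in short steps, each a Python script; the robot and the scene stay as the last script left them, time stands still between calls to the robot, and variables do not carry over. Pictures are saved under pics/ and viewed, at most 14 in all, crops included, and the job is handed in when it is done.

```bash
ls; mkdir -p pics; python3 - <<'E'
from rig import robot, eyes, order, spotter
import cv2, numpy as np
for c in ("scene","top"):
    im=eyes.snapshot(c); cv2.imwrite(f"pics/{c}0.png",cv2.resize(im[:,:,::-1],(800,600)))
    p=eyes.camera_params(c); print(c,p["K"].tolist(),np.round(-p["R"].T@p["t"],3),np.round(p["R"],3).tolist())
    for l in ("stand","drum_mouth","crank_grip","tray","lid","handle0","dog0","glue","plane","nut_tin"):
        print(l,[(np.round(d["position"],3).tolist(),round(d["confidence"],2)) for d in spotter.spot_in(c,l)])
s=robot.sense();print(s,robot.pinch_z)
E
```

```text
pics
scene [[360.5177873240974, 0.0, 254.3622375411402], [0.0, 360.5177873240974, 189.94171253866526], [0.0, 0.0, 1.0]] [1.287 0.228 0.873] [[-0.248, 0.969, -0.016], [0.656, 0.156, -0.738], [-0.713, -0.193, -0.674]]
stand [([0.662, -0.055, 0.2], 0.72)]
drum_mouth [([0.593, -0.056, 0.234], 0.96), ([0.49, -0.363, 0.019], 0.65)]
crank_grip [([0.324, -0.316, 0.023], 0.61), ([0.437, -0.127, 0.241], 0.47)]
tray [([0.614, 0.05, 0.008], 0.84)]
lid [([0.489, -0.36, 0.02], 0.93)]
handle0 [([0.6, -0.052, 0.232], 0.54)]
dog0 [([0.691, 0.275, 0.026], 0.93), ([0.454, 0.236, 0.026], 0.85), ([0.385, 0.151, 0.023], 0.73), ([0.471, 0.35, 0.025], 0.71), ([0.584, 0.268, 0.026], 0.6)]
glue [([0.686, -0.327, 0.091], 0.66)]
plane [([0.65, 0.432, 0.034], 0.73)]
nut_tin [([0.322, -0.314, 0.024], 0.48)]
top [[346.7741588896571, 0.0, 253.67131387487075], [0.0, 346.7741588896571, 193.80637932657638], [0.0, 0.0, 1.0]] [0.41  0.01  1.133] [[-0.022, -1.0, -0.012], [-0.995, 0.023, -0.093], [0.093, 0.01, -0.996]]
stand [([0.613, -0.065, 0.238], 0.59), ([0.582, 0.266, 0.025], 0.49), ([0.625, -0.068, 0.257], 0.18)]
dr
[... 585 characters left out ...]
 0.012], 0.9)]
{'clock': 1.1, 'joint_pos': array([ 1.15497389e+00,  1.25769961e-01, -3.96038381e-02,  1.40542205e+00,
        1.59239704e-05,  1.57078216e+00]), 'qvel': array([-0.00133795,  0.00100516,  0.00270913, -0.00024332, -0.00055338,
       -0.00037221]), 'effort': array([-2.50129218e-03, -4.35717165e+01,  3.53095365e+01,  1.33278798e-03,
       -1.29699106e-04,  1.64994759e-05]), 'tcp_pos': array([0.21205332, 0.48023621, 0.23130854]), 'eef_rot': array([-6.48451762e-01, -3.07392541e+00, -5.89856633e-06]), 'ft_force': array([ 0.48462503, -0.20758821, -0.16141526]), 'torque': array([-0.04646023,  0.03723488,  0.02178397]), 'grasp_force': 0.0, 'gripper_width': 0.08542411003481347} 0.0187
```

View pics/scene0.png

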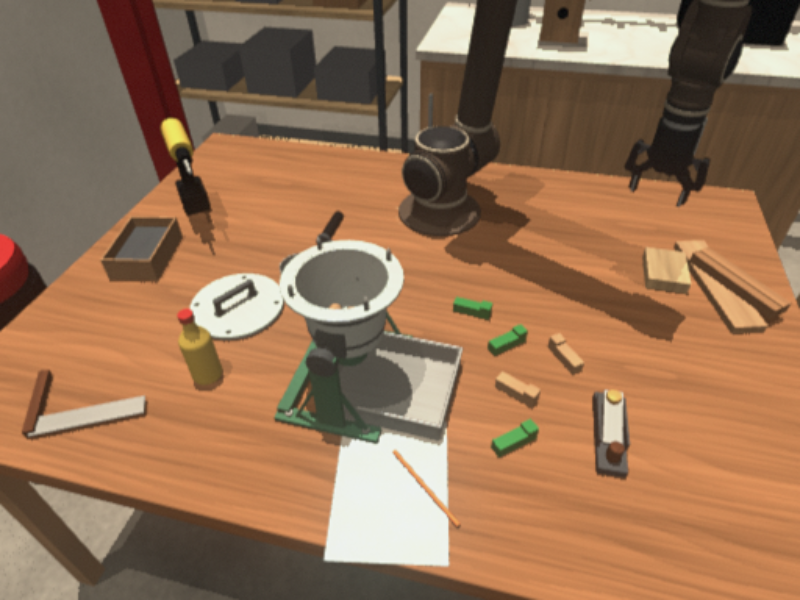

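View pics/top0.png

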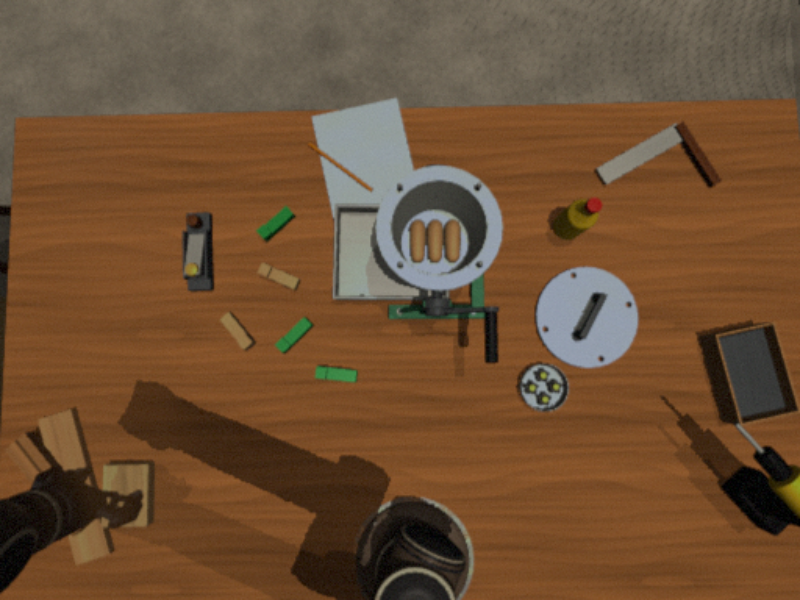

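Scene: the drum (scene 342,285; top 438,228 in the 800x600 views) holds three handles. The lid is at top (587,317) and the crank grip at (491,335).
Dog candidates in the top view:
- Pale (wanted): (278,276) and (236,331).
- Green look-alikes: (275,223), (294,335) and (336,374).
- Pale offcuts near the arm at (60,450) are too big.

I'll check the pale ones in a close crop.

```bash
cat > crop.py <<'E'
import cv2,numpy as np
def montage(im,boxes,s,name):
    cs=[]
    H=max(b[3]-b[1] for b in boxes)*s
    for x0,y0,x1,y1 in boxes:
        c=cv2.resize(im[y0:y1,x0:x1,::-1],None,fx=s,fy=s,interpolation=cv2.INTER_CUBIC)
        for k in range((x0+9)//10*10,x1,10): cv2.putText(c,str(k),((k-x0)*s,8),0,.3,(0,0,255),1); cv2.line(c,((k-x0)*s,10),((k-x0)*s,14),(0,0,255),1)
        for k in range((y0+9)//10*10,y1,10): cv2.putText(c,str(k),(0,(k-y0)*s+4),0,.3,(0,0,255),1)
        cs.append(cv2.copyMakeBorder(c,0,H-c.shape[0],0,4,0))
    cv2.imwrite(name,np.hstack(cs))
E
python3 - <<'E'
from rig import eyes
from crop import *
im=eyes.snapshot("top"); cv2.imwrite("pics/top_raw.png",im[:,:,::-1])
montage(im,[(236,102,326,238),(340,168,412,240)],4,"pics/m1.png")
montage(im,[(135,125,235,250)],4,"pics/m2.png")
sc=eyes.snapshot("scene");cv2.imwrite("pics/scene_raw.png",sc[:,:,::-1])
a=cv2.imread("pics/m1.png");b=cv2.imread("pics/m2.png")
print(a.shape,b.shape)
E
```

```text
(544, 656, 3) (500, 404, 3)
```

View pics/m1.png

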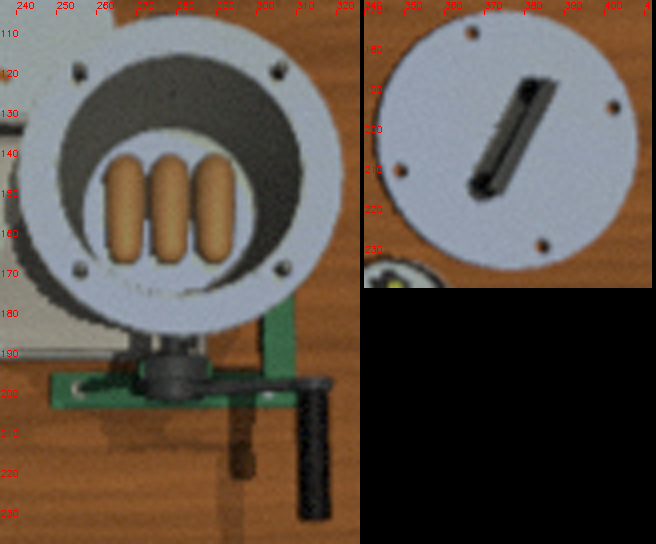

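View pics/m2.png

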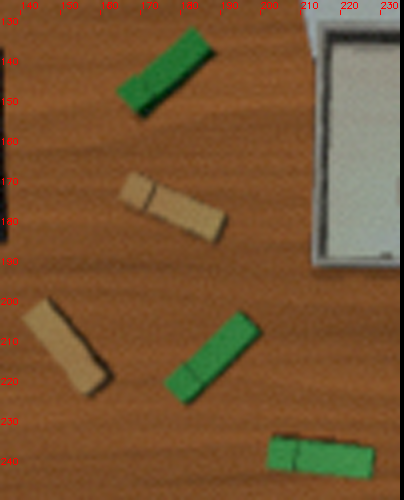

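```bash
cat > h.py <<'E'
import numpy as np, cv2
from scipy.optimize import least_squares
from scipy.spatial.transform import Rotation as Ro
from rig import robot, eyes, order, spotter
def proj(P,c):
    p=eyes.camera_params(c); q=np.atleast_2d(P)@p["R"].T+p["t"]; q=q@p["K"].T
    return q[:,:2]/q[:,2:]
def unproj(uv,z,c):
    p=eyes.camera_params(c); d=np.c_[np.atleast_2d(uv),np.ones(len(np.atleast_2d(uv)))]@np.linalg.inv(p["K"]).T@p["R"]
    o=-p["R"].T@p["t"]; return o+d*((z-o[2])/d[:,2])[:,None]
def down(yaw,pos):
    """tool down, closing line at angle yaw (world) -> rotvec with the least-twisted IK"""
    best=None
    for k in (0,np.pi):
        R=Ro.from_euler("z",yaw+k)*Ro.from_matrix(np.array([[0,1,0],[1,0,0],[0,0,-1.]]))  # tool y->world x
        rv=R.as_rotvec(); q=robot.inverse_kinematics(pos,rv)
        if q is not None and (best is None or abs(q[5])<best[0]): best=(abs(q[5]),rv,q)
    return best
def st():
    s=robot.sense(); return f"t={s['clock']:.1f} tcp={np.round(s['tcp_pos'],4)} F={np.round(s['ft_force'],1)} T={np.round(s['torque'],2)} w={s['gripper_width']:.4f} g={s['grasp_force']:.0f}"
def Rz(a): return np.array([[np.cos(a),-np.sin(a),0],[np.sin(a),np.cos(a),0],[0,0,1]])
E
python3 - <<'E'
from h import *
st4=np.array([[np.cos(a)*.09,np.sin(a)*.09,.0] for a in np.radians([45,135,225,315])])
# stand fit; top image: left=+y, up=+x
uv=np.array([[256,120],[306,120],[306.7,169],[256,169.5],[314.2,198.5],[314.2,232]])
# order: (+x,+y),(+x,-y),(-x,-y),(-x,+y); grip ends
S=np.vstack([st4[[0,3,2,1]]+[0,0,.282],[[-.137,-.0866,.23],[-.221,-.0866,.23]]])
f=lambda p:(proj(S@Rz(p[2]).T+[p[0],p[1],0],"top")-uv).ravel()*np.repeat([1,1,1,1,.5,.5],2)
r=least_squares(f,[.62,-.06,0]);print("stand",r.x,np.round(r.fun,1))
b=unproj([[281,145.7]],.265,"top");print("flange centre",b)
uv=np.array([[367,176],[402.25,194.75],[384.5,229.5],[349.25,210.5]])
f=lambda p:(proj(st4[[1,0,3,2]]@Rz(p[2]).T+[p[0],p[1],.013],"top")-uv).ravel()
for a0 in (0.5,-.8,-1.1,1.):
    r=least_squares(f,[.48,-.36,a0]);print("lid",r.x,r.cost)
print("handle ends",unproj([[340+(545-364)/4,168+82/4],[340+(483-364)/4,168+190/4]],.06,"top"))
im=cv2.imread("pics/top_raw.png");hsv=cv2.cvtColor(im,cv2.COLOR_BGR2HSV)
sp=cv2.imread("pics/top_raw.png")
for e in ([[168,172],[189.5,182.2]],[[144.2,201.8],[159.5,220.7]]):
    print("dog",unproj(e,.025,"top"))
eyes.snapshot("top")
for d in spotter.silhouettes("top","dog0"):
    m=d["mask"];ys,xs=np.nonzero(m);print(d["confidence"],cv2.minAreaRect(np.c_[xs,ys].astype(np.float32)),im[m].mean(0).round(),unproj([[xs.mean(),ys.mean()]],.022,"top").round(4))
E
```

```text
stand [ 0.61224945 -0.05279412 -0.0165811 ] [-0.5 -0.4  0.2 -0.8  0.5  0.3 -0.2  0.2 -0.2  0.9  0.1  0.4]
flange centre [[ 0.61262465 -0.05354283  0.265     ]]
lid [ 0.47752517 -0.37145092 -2.09232073] 0.03137894656779086
lid [ 0.47752517 -0.37145092 -2.09232073] 0.03137894656778044
lid [ 0.47752517 -0.37145092 -2.09232073] 0.03137894656777858
lid [ 0.47752517 -0.37145092 -2.09232073] 0.03137894656778654
handle ends [[ 0.51768065 -0.38716539  0.06      ]
 [ 0.4353253  -0.33492377  0.06      ]]
dog [[0.59115519 0.29666742 0.025     ]
 [0.55624833 0.22709798 0.025     ]]
dog [[0.49621408 0.37324675 0.025     ]
 [0.4345447  0.32373167 0.025     ]]
0.78 ((187.25003051757812, 213.75003051757812), (8.485280990600586, 26.16295051574707), 45.0) [ 53. 112.  54.] [[0.4543 0.2355 0.022 ]]
0.66 ((214.5, 238.5), (11.0, 27.0), 90.0) [ 60. 117.  68.] [[0.3733 0.1516 0.022 ]]
0.62 ((151.48782348632812, 211.10975646972656), (26.39336585998535, 9.370426177978516), 51.34019470214844) [ 61. 100. 129.] [[0.4657 0.3498 0.022 ]]
0.59 ((176.09413146972656, 142.77647399902344), (10.195732116699219, 24.947002410888672), 49.398704528808594) [40. 94. 39.] [[0.6869 0.2717 0.022 ]]
0.58 ((178.05174255371094, 176.37933349609375), (27.180435180664062, 7.48446798324585), 23.198591232299805) [ 68. 111. 139.] [[0.5763 0.2634 0.022 ]]
```

```bash
cat >> h.py <<'E'
SX,SY,SYAW=.6122,-.053,-.0166
def W(p): return Rz(SYAW)@np.array(p,float)+[SX,SY,0]
PZ=robot.pinch_z
E
python3 - <<'E'
from h import *
p=W([-.182,-.0866,.33-PZ]); b=down(np.pi/2+SYAW,p); print(b[2])
robot.move_to(p,b[1]); robot.grip(.05,40)
robot.move_l(W([-.182,-.0866,.23-PZ])); print(st())
im=eyes.snapshot("scene"); cv2.imwrite("pics/g1.png",cv2.resize(im[60:260,150:350,::-1],(600,600),interpolation=2))
robot.grip(.0,30); print(st())
E
```

```text
[-0.30833779 -0.0024831  -0.00159328  1.57168616  0.         -0.29173779]
t=4.9 tcp=[ 0.4291 -0.1367  0.2122] F=[1.2 1.  1. ] T=[ 0.01  0.   -0.05] w=0.0497 g=0
t=5.3 tcp=[ 0.4293 -0.1358  0.2121] F=[0.4 5.1 4. ] T=[ 1.07 -0.07 -0.08] w=0.0210 g=29
```

View pics/g1.png

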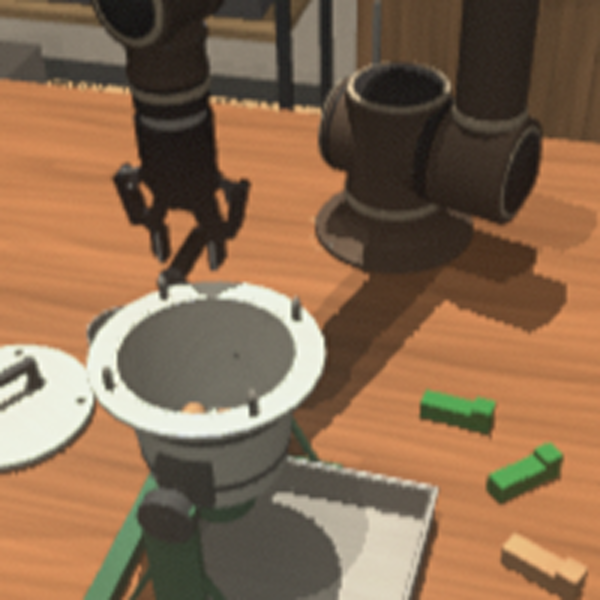

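The fingers straddle the black grip, and it is held at 21 mm. Now I tip the drum.

```bash
cat >> h.py <<'E'
def crank(a0,a1,n,feed=.1,fmax=30):
    """arc of the grip centre from tilt a0 to a1, stops when the resistance rises"""
    base=None
    for a in np.linspace(a0,a1,n+1)[1:]:
        t=np.radians(150)-a
        robot.move_l(W([-.182,.1*np.cos(t),.18+.1*np.sin(t)-PZ]),feed=feed)
        F=robot.sense()["ft_force"]; print(f"{a:.2f}",np.round(F,0).astype(int),end="; ")
        if np.linalg.norm(F)>fmax: print("STOP"); return a
    print(); return a
E
python3 - <<'E'
from h import *
robot.grip(.0,50)
a=crank(0,2.1,14); a=crank(2.1,2.16,3,.05); robot.sleep(1.); print(a,st())
for c in("top","scene"):
    im=eyes.snapshot(c); cv2.imwrite(f"pics/t_{c}.png",im[:,:,::-1])
a=cv2.imread("pics/t_top.png")[90:250,190:340];b=cv2.imread("pics/t_scene.png")[120:280,150:310]
cv2.imwrite("pics/t1.png",np.hstack([cv2.resize(a,(390,416)),cv2.resize(b,(400,416))]))
print([(np.round(d["position"],3).tolist(),round(d["confidence"],2)) for d in spotter.spot_in("top","handle0")])
E
```

```text
0.15 [2 4 2]; 0.30 [ 3  1 -1]; 0.45 [ 5 -2 -2]; 0.60 [ 4 -4 -3]; 0.75 [ 4 -6 -1]; 0.90 [ 3 -9  1]; 1.05 [  2 -10   3]; 1.20 [ 2 -9  4]; 1.35 [ 1 -9  8]; 1.50 [ 1 -7 10]; 1.65 [-1 -4 11]; 1.80 [ 1 -2  9]; 1.95 [1 1 8]; 2.10 [0 2 8]; 
2.12 [-2  0 15]; 2.14 [-2  0 14]; 2.16 [-1 -1 15]; 
2.16 t=11.5 tcp=[0.4322 0.0395 0.2083] F=[-2.8  0.8 15.5] T=[-0.01  0.53  0.01] w=0.0203 g=53
[([0.639, 0.111, 0.028], 0.61)]
```

View pics/t1.png

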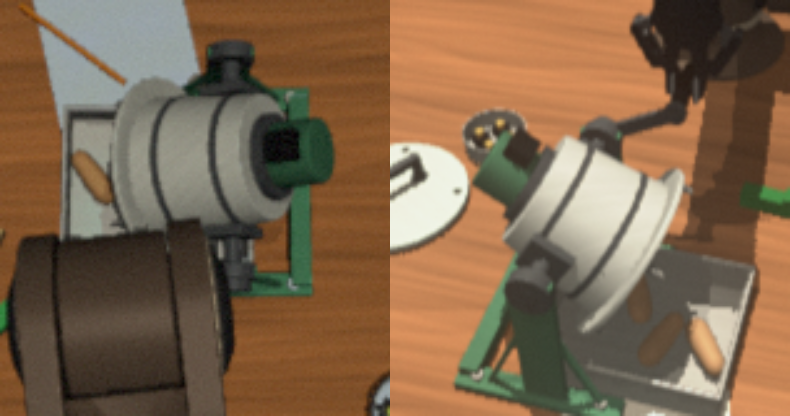

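All three handles lie in the tray (right panel, near (640,300), (660,338) and (706,345)). Now I crank back to upright.

```bash
python3 - <<'E'
from h import *
a=crank(2.14,.05,14); a=crank(.05,-.08,8,.05,25); print(a,st())
robot.sleep(.3);print(st())
robot.grip(.06); print(st())
p=robot.sense()["tcp_pos"]; robot.move_l(p+[0,0,.12]); robot.move_l([.30,.2,.4])
im=eyes.snapshot("top"); cv2.imwrite("pics/u_top.png",im[:,:,::-1])
from crop import montage
montage(im,[(236,102,326,238),(135,125,235,250)],4,"pics/u1.png")
for l in("handle0","dog0","lid"):
  print(l,[(np.round(d["position"],3).tolist(),round(d["confidence"],2)) for d in spotter.spot_in("top",l)])
E
```

```text
1.99 [-2  0 15]; 1.84 [ 0  0 13]; 1.69 [-1  1 13]; 1.54 [-1 -1 11]; 1.39 [ 0 -2 11]; 1.24 [ 0 -2  8]; 1.09 [ 1 -3  8]; 0.95 [ 2 -4  7]; 0.80 [ 2 -5  5]; 0.65 [ 3 -5  4]; 0.50 [ 4 -5  1]; 0.35 [ 4 -5  0]; 0.20 [ 6 -4 -2]; 0.05 [ 7 -2 -1]; 
0.03 [5 0 3]; 0.02 [5 2 6]; 0.00 [4 3 8]; -0.01 [ 1  7 15]; -0.03 [-1 12 25]; STOP
-0.03125 t=17.1 tcp=[ 0.4293 -0.1358  0.2119] F=[-1.1 12.1 25. ] T=[2.27 0.33 0.01] w=0.0203 g=55
t=17.4 tcp=[ 0.4293 -0.1358  0.2119] F=[-2.  10.9 24.6] T=[ 2.24  0.28 -0.03] w=0.0203 g=55
t=17.9 tcp=[ 0.4283 -0.1381  0.2079] F=[-0.   0.7  0.6] T=[ 0.02 -0.04  0.03] w=0.0601 g=0
handle0 [([0.641, 0.111, 0.031], 0.75), ([0.467, 0.349, 0.026], 0.59), ([0.559, 0.008, 0.031], 0.53)]
dog0 [([0.469, 0.351, 0.024], 0.67), ([0.37, 0.145, 0.025], 0.64), ([0.583, 0.265, 0.024], 0.6), ([0.454, 0.237, 0.022], 0.57), ([0.688, 0.274, 0.024], 0.56)]
lid [([0.481, -0.367, 0.014], 0.94)]
```

View pics/u1.png

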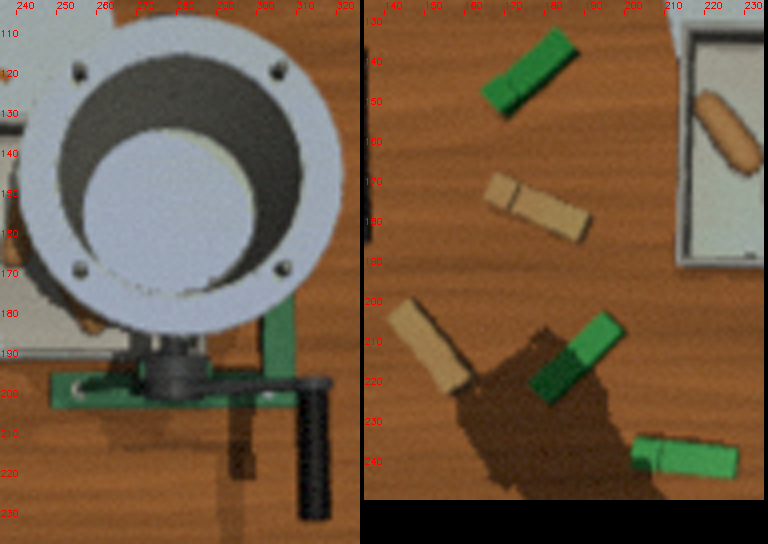

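Drum empty and upright. The two pale dogs are at px (178,177) and (152,211) in the raw top view. I'll pick each with a fresh look.

```bash
cat >> h.py <<'E'
def dogs():
    im=eyes.snapshot("top"); out=[]
    for d in spotter.silhouettes("top","dog0"):
        m=d["mask"]; c=im[m].mean(0)
        if m.sum()<100 or m.sum()>450 or c[1]>c[0]: continue
        ys,xs=np.nonzero(m); (cx,cy),(w,h),a=cv2.minAreaRect(np.c_[xs,ys].astype(np.float32))
        if max(w,h)>33: continue
        bx=cv2.boxPoints(((cx,cy),(w,h),a)); e=bx[1]-bx[0] if np.hypot(*(bx[1]-bx[0]))>np.hypot(*(bx[2]-bx[1])) else bx[2]-bx[1]
        P=unproj([[cx,cy],[cx-e[0]/2,cy-e[1]/2],[cx+e[0]/2,cy+e[1]/2]],.022,"top"); v=P[2]-P[1]
        if np.hypot(P[0][0]-SX,P[0][1]-SY)<.13: continue
        if abs(P[0][0]-SX)<.11 and -.1<P[0][1]<.2: continue   # tray
        out.append((P[0],np.arctan2(v[1],v[0]),d["confidence"],round(max(w,h),1)))
    return out
def over(p,yaw,z):
    q=np.array([p[0],p[1],z]); robot.move_to(q,down(yaw,q)[1])
def pick_dog(p,yaw):
    over(p,yaw+np.pi/2,.12); robot.grip(.06,60)
    robot.move_l([p[0],p[1],.004],feed=.15); robot.grip(0,60); print("grip",st())
    robot.move_l([p[0],p[1],.36],feed=.3); print("up",st())
    return robot.sense()["gripper_width"]>.018
def drop_dog(dy):
    p=W([0,dy,0]); over(p,np.pi/2+SYAW,.38); print("over",st())
    robot.move_l([p[0],p[1],.187],feed=.2); print("in",st()); robot.grip(.045)
    robot.move_l([p[0],p[1],.38],feed=.3)
E
python3 - <<'E'
from h import *
D=dogs()
for d in D: print(d)
D=[d for d in D if np.hypot(d[0][0]-.575,d[0][1]-.263)<.08]
p,yaw=D[0][:2]
if pick_dog(p,yaw): drop_dog(.02)
print(st())
for d in dogs(): print(d)
E
```

```text
(array([0.46548659, 0.35002801, 0.022     ]), np.float64(-2.4376848410660994), 0.78, 26.6)
(array([0.57660087, 0.26399709, 0.022     ]), np.float64(-2.0114761871983253), 0.45, 26.8)
grip t=24.7 tcp=[0.5773 0.2643 0.0052] F=[-0.6 -0.6  5.9] T=[-0.05  0.08  0.03] w=0.0227 g=60
up t=26.1 tcp=[0.5764 0.2639 0.3588] F=[-0. -0. -1.] T=[-0.04  0.01  0.03] w=0.0228 g=59
over t=27.2 tcp=[ 0.6125 -0.0322  0.3797] F=[ 0.2 -0.3 -0.5] T=[ 0.02 -0.01  0.01] w=0.0222 g=59
in t=28.3 tcp=[ 0.6128 -0.0322  0.1875] F=[-0.8 -0.  -1.3] T=[-0.   -0.04  0.03] w=0.0226 g=60
t=29.5 tcp=[ 0.6129 -0.0328  0.3792] F=[ 0.2  0.3 -0.3] T=[ 0.02 -0.    0.01] w=0.0451 g=0
(array([0.46615879, 0.3511769 , 0.022     ]), np.float64(-2.5010620481906667), 0.58, 25.2)
```

```bash
python3 - <<'E'
from h import *
D=[d for d in dogs() if np.hypot(d[0][0]-.465,d[0][1]-.35)<.08]; print(D)
p,yaw=D[0][:2]
if pick_dog(p,yaw): drop_dog(-.02)
print(st())
q=np.array([.3,.0,.4]); robot.move_to(q,down(np.pi/2,q)[1])
a=eyes.snapshot("top"); b=eyes.snapshot("scene")
for d in dogs(): print(d)
cv2.imwrite("pics/v1.png",np.hstack([a,b])[:,:,::-1][:,:512]); 
from crop import montage
montage(a,[(0,100,240,384),(236,102,326,200),],2,"pics/v1.png")
montage(a,[(340,168,412,240)],5,"pics/v2.png")
cv2.imwrite("pics/v1.png",np.hstack([cv2.imread("pics/v1.png")[:560],cv2.copyMakeBorder(cv2.resize(a[170:240,345:415,::-1],(120,120)),0,440,0,0,0)]))
E
```

```text
[(array([0.46626625, 0.34997707, 0.022     ]), np.float64(-2.489256463780547), 0.63, 26.4)]
grip t=33.1 tcp=[0.4669 0.3505 0.0051] F=[ 0.9 -0.1  6.3] T=[-0.08  0.07 -0.01] w=0.0224 g=60
up t=34.4 tcp=[0.4661 0.3498 0.3588] F=[ 0.3 -0.4 -1.1] T=[-0.04 -0.02  0.01] w=0.0226 g=59
over t=36.1 tcp=[ 0.6119 -0.0719  0.38  ] F=[ 0.6 -0.7 -0.3] T=[ 0.06 -0.   -0.04] w=0.0229 g=59
in t=37.2 tcp=[ 0.6118 -0.0707  0.187 ] F=[-0.8  5.5 -0.4] T=[ 0.76  0.05 -0.07] w=0.0230 g=61
t=38.3 tcp=[ 0.6122 -0.0726  0.379 ] F=[ 0.   0.8 -0.7] T=[-0.06 -0.01 -0.  ] w=0.0450 g=0
```

View pics/v1.png

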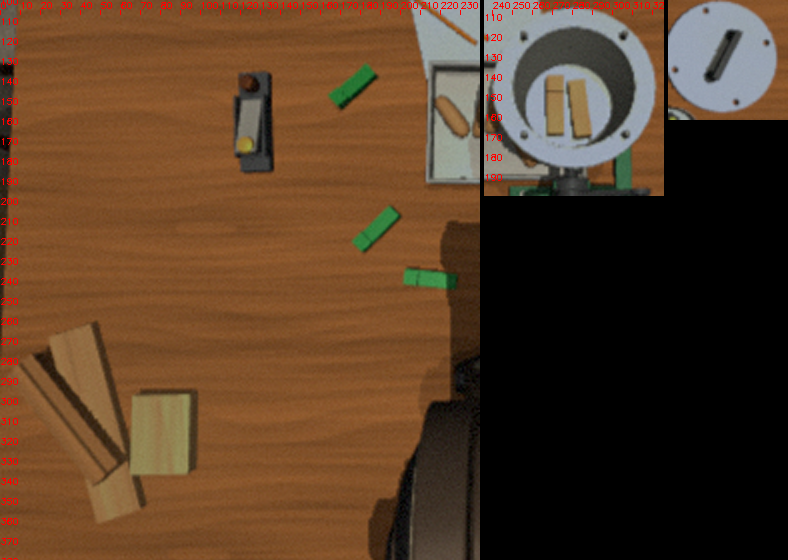

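View pics/v2.png

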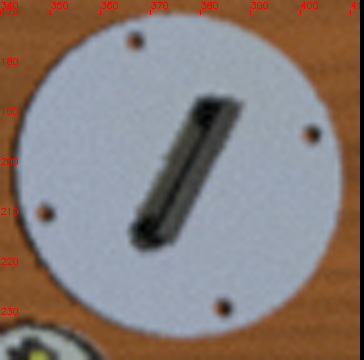

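Both dogs lie flat on the drum floor, at px (262,153) and (275,154). Only green dogs and large offcuts remain on the bench, and the lid has not moved. Now the lid.

```bash
python3 - <<'E'
from h import *
L=np.array([.4775,-.3715]); yaw=-.5215
robot.grip(.05,100)
over(L,yaw+np.pi/2,.2); robot.move_l([*L,.0283],feed=.15); print(st())
robot.grip(0,100); print("grip",st())
robot.move_l([*L,.06],feed=.05); robot.move_l([*L,.38],feed=.2); print("up",st())
over([SX,SY],SYAW+np.pi/2,.38); robot.sleep(.3); print("over",st(), robot.sense()["eef_rot"])
t=robot.sense()["tcp_pos"]
im=eyes.snapshot("top"); sc=eyes.snapshot("scene")
H=np.array([[np.cos(a)*.09,np.sin(a)*.09,0] for a in np.radians([45,135,225,315])])
print(proj(H@Rz(SYAW).T+[t[0],t[1],t[2]-.0223+.008],"top"))
print(proj(H@Rz(SYAW).T+[t[0],t[1],t[2]-.0223+.008],"scene"))
from crop import montage
montage(im,[(225,85,340,205)],4,"pics/l1.png"); montage(sc,[(160,100,280,220)],4,"pics/l2.png")
E
```

```text
t=42.9 tcp=[ 0.4781 -0.3719  0.0293] F=[-0.   0.   0.2] T=[-0.   -0.03  0.01] w=0.0501 g=0
grip t=43.3 tcp=[ 0.4781 -0.3716  0.0293] F=[0.7 2.4 5.9] T=[ 0.41 -0.01 -0.01] w=0.0122 g=98
up t=45.9 tcp=[ 0.4774 -0.3714  0.3793] F=[ 0.2 -0.4 -5.1] T=[ 0.01  0.03 -0.02] w=0.0121 g=97
over t=47.5 tcp=[ 0.6121 -0.054   0.3801] F=[ 0.3  0.1 -5. ] T=[ 0.02 -0.   -0.01] w=0.0120 g=98 [ 2.85763716e-02  3.14138043e+00 -5.07409646e-05]
[[255.7795198  108.39208147]
 [256.11888864 163.68083709]
 [313.06583316 163.25638337]
 [311.86714935 107.8736275 ]]
[[231.08656994 163.63369473]
 [246.69439959 133.2918335 ]
 [199.6285481  126.70682784]
 [179.47669209 155.40917717]]
```

View pics/l1.png

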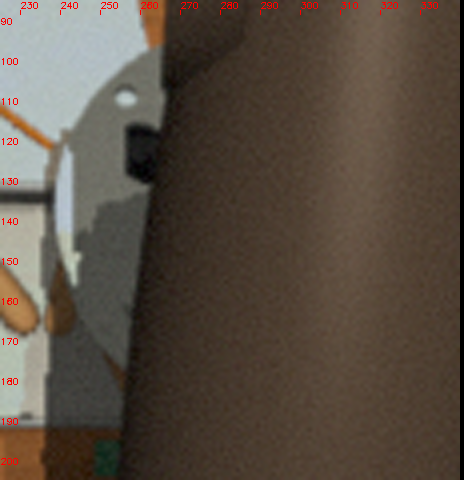

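View pics/l2.png

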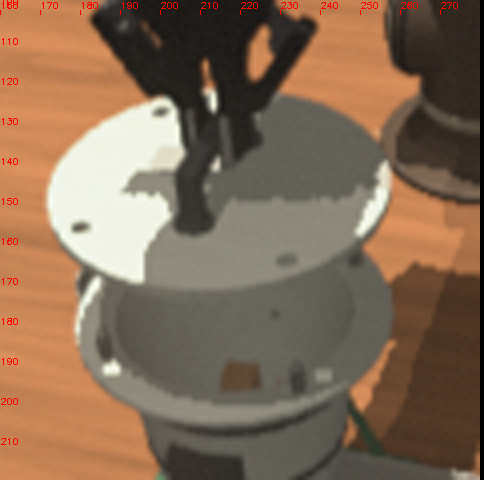

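The lid is held level over the drum. Holes show in the scene view at about (180,156), (231,165) and (200,128), and two studs at (186,186) and (234,193). I'll compare the stud residuals in the same view, then insert with force feedback.

```bash
python3 - <<'E'
from h import *
H=np.array([[np.cos(a)*.09,np.sin(a)*.09,0] for a in np.radians([45,135,225,315])])
t=robot.sense()["tcp_pos"]
hs=np.array([[231.4,164.6],[199.9,127.6],[179.6,156.4]])
f=lambda p:(proj(H[[0,2,3]]@Rz(p[2]).T+[p[0],p[1],t[2]-.0143],"scene")-hs).ravel()
r=least_squares(f,[t[0],t[1],0]);print("lid scene-tcp",r.x-[t[0],t[1],SYAW],r.fun.round(1))
ss=np.array([[233.9,193.4],[185.9,185.9]])
f=lambda p:(proj(H[[0,3]]@Rz(SYAW).T+[p[0],p[1],.277],"scene")-ss).ravel()
r=least_squares(f,[SX,SY]);print("studs scene",r.x,r.fun.round(1))
# top, pixel-centre corrected
uv=np.array([[256,120],[306,120],[306.7,169],[256,169.5]])-.375
f=lambda p:(proj(H[[0,3,2,1]]@Rz(SYAW).T+[p[0],p[1],.282],"top")-uv).ravel()
print("studs top",least_squares(f,[SX,SY]).x)
print("lid top-tcp",unproj([[255.9,108.6]],t[2]-.0143,"top")[0]-(H[0]@Rz(SYAW).T+t))
E
```

```text
lid scene-tcp [ 0.00341006  0.00150276 -0.00055374] [ 0.   0.1 -0.  -0.1  0.  -0. ]
studs scene [ 0.61715322 -0.05013732] [ 0.3  0.5 -0.3 -0.6]
studs top [ 0.612804   -0.05185321]
lid top-tcp [-0.00052459 -0.00063373 -0.0143    ]
```

Both cameras agree on a target TCP of about (0.6135, -0.0514).

```bash
cat >> h.py <<'E'
def lower(x,y,z0,z1,step=.002,fmax=18):
    for z in np.arange(z0,z1-1e-6,-step):
        robot.move_l([x,y,z],feed=.03); s=robot.sense(); F=s["ft_force"]
        if F[2]+5>fmax: break
    print(f"cmd {x:.4f} {y:.4f} {z:.4f}",st()); return s["tcp_pos"][2]
E
python3 - <<'E'
from h import *
X,Y=.6135,-.0514
robot.move_l([X,Y,.318],feed=.1); print(st())
z=lower(X,Y,.314,.300)
if z<.304: z=lower(X,Y,.298,.282)
else:
    for r in (.0015,.003):
        for a in np.arange(0,6.28,np.pi/3):
            robot.move_l([X,Y,.314],feed=.05)
            z=lower(X+r*np.cos(a),Y+r*np.sin(a),.312,.300)
            if z<.304: break
        if z<.304: break
E
```

```text
t=48.3 tcp=[ 0.6136 -0.0514  0.3187] F=[ 0.6  0.6 -3.7] T=[0.05 0.   0.02] w=0.0118 g=98
cmd 0.6135 -0.0514 0.3000 t=50.4 tcp=[ 0.6135 -0.0514  0.2998] F=[ 0.4 -0.6 -4.2] T=[-0.04  0.03  0.03] w=0.0119 g=98
cmd 0.6135 -0.0514 0.2840 t=52.4 tcp=[ 0.6137 -0.0515  0.2886] F=[-4.7  0.8 19. ] T=[0.07 1.06 0.06] w=0.0120 g=101
```

```bash
python3 - <<'E'
from h import *
robot.grip(.05,40); print(st())
robot.move_l([.6135,-.0514,.40],feed=.15); q=np.array([.3,.2,.4]); robot.move_to(q,down(np.pi/2,q)[1]); robot.sleep(.3); print(st())
im=eyes.snapshot("top"); sc=eyes.snapshot("scene")
from crop import montage
montage(im,[(236,102,326,238)],4,"pics/a.png"); montage(sc,[(160,110,280,230)],4,"pics/b.png")
a,b=cv2.imread("pics/a.png"),cv2.imread("pics/b.png"); b=cv2.copyMakeBorder(b[:,:430],0,a.shape[0]-b.shape[0],0,0,0)
cv2.imwrite("pics/f1.png",np.hstack([a,b]))
for c in("top",): print([(np.round(d["position"],3).tolist(),round(d["confidence"],2)) for d in spotter.spot_in(c,"lid")])
E
```

```text
t=52.8 tcp=[ 0.6135 -0.0514  0.2834] F=[-0.   0.8 -0.1] T=[-0.01  0.03 -0.  ] w=0.0499 g=0
t=55.5 tcp=[0.3005 0.1999 0.3998] F=[-0.5 -0.2  0.7] T=[-0.02  0.01  0.05] w=0.0499 g=0
[([0.619, -0.047, 0.271], 0.64), ([0.483, -0.126, 0.238], 0.49), ([0.34, -0.275, 0.012], 0.47)]
```

View pics/f1.png

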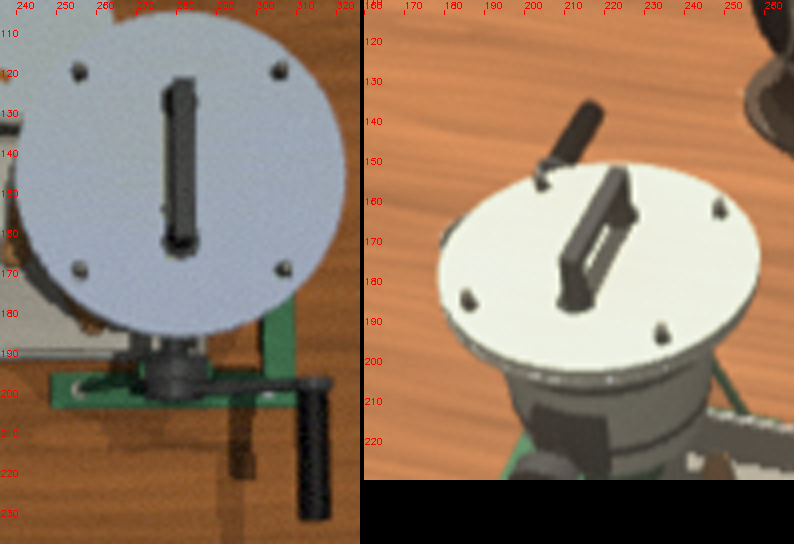

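The lid is seated flush with all four studs through its holes (top px (256,120), (306,120), (256,169), (306,169)). The crank is in its upright position.

```bash
python3 -c "
from rig import order; print(order.hand_in())"
```

```text
the job is handed in; nothing more can be done
None
```

I handed the job in: the three handles are in the tray, both pale dogs lie in the upright drum, and the lid sits flush on its four studs; the judge returned no verdict.

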